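# Take the spinner cap off the extractor fan

### The arm

A 7-joint arm with a two-finger parallel gripper is mounted at the origin on the work surface. World frame = base frame: x ahead of the robot, y to its left, z up, the work surface at z = 0. Lengths are in mm, angles in rad, forces in N, time in s.
With the tool pointing down it reaches from about 400 to 850 mm from the base axis. Payload 4.5 kg.
Tool frame: the origin (TCP) lies at the very end of the fingers, on their centre line; the grasp point (between the pads) lies 19 mm behind it; z points along the fingers, y is the line along which they close (so a half turn about z gives the same grasp; the last joint's range is limited). The gripper opens to 85 mm and grips with 20 to 120 N. Pads are 22 mm wide; open, the fingers measure 114 mm over their backs; the gripper's body (76 mm by 85 mm) begins 54 mm behind the grasp point. The pads swing forward as they close: fully open they stand 13 mm farther back than shut.
Start: joints at [1.135, 0.689, -0.195, 1.565, 0.157, 0.902, -0.215], TCP at [282.974, -557.297, 231.317] pointing down, gripper open.
Joint ranges: [-3.01, 3.01], [-0.46, 2.08], [-1.47, 1.51], [0.13, 2.56], [-1, 4.14], [0.04, 2.09], [-2.66, 2.66]. Speed limits (rad/s): [2.57, 2.57, 3.14, 3.14, 3.14, 3.14, 3.14].

### API

Orientations are given as a rotation vector (axis times angle).
In Python, from station import env gives the robot as it stands. The module is installed in compiled form; this text tells all that it offers.
- The arm moves only by the tool jog_arm, never from a script. Its arguments are lists of equal length, an entry for each row: "linear": the shift along the tool's x, y, z in mm, a list of three; "roll": the turn about the tool's z in rad; "fingers": the opening, from 0 (shut) to 1 (fully open). In form: {"linear": [[tx, ty, tz], ...], "roll": [roll, ...], "fingers": [fingers, ...]}. A call has 1 to 5 rows; each row shifts and turns the commanded pose from where the row before left it, along the tool's axes as they then stand; what a row does not reach is not made up. A row lasts 1/8 s, in which the tool goes at most 62.5 mm and 10.7 degrees, less where a joint would pass 70% of its speed; a pose out of reach is approached as far as the arm can. A call with a gripper value outside its range is refused whole. The fingers move at their own pace and stop on an object; "squeeze" is the grip in N (left out, the last holds). Time passes only in rows, so rows that do not move let the fingers close. It gives the time, the measured TCP pose, the force, the opening and the grip force at its end, in the units of the state.
- env.sense(): the state, without advancing time (a new reading comes with each control period).
- env.camera(name): name is "scene" or "side" or "wrist"; returns a dict with "pixels" (384x512x3 uint8, blue, green, red), "fx", "fy", "cx", "cy" (pixels), "R" (3x3) and "t" (3): a world point X has camera coordinates R X + t. Camera axes: x right, y down, z forward; pixel columns grow to the right and rows downward; lengths in mm; the calibration is good to about 2 mm. A picture is of the moment at which its call begins. There is no depth.
- env.sign_off(): hands the job in; it is judged then, once.
The state is a dict: "t": time; "qpos": joint angles; "dq": joint speeds; "joint_efforts": joint torques, N m; "tool_pos": TCP position; "tcp_rot": TCP orientation; "force": force on the tool from outside, world axes, zero at the start; "wrist_torque": the same for the moment, N m; "grip_width": opening from 0.0 (shut) to 1.0 (fully open); "grip_force": force on a finger pad.
Only numpy, scipy, OpenCV 4.12 (cv2) and the standard library are available. Lean on these libraries where they do the work, as an engineer would, in place of code of your own. Each camera call takes 0.05 s, during which the arm holds its last target. There are 200 camera calls.

### The job

The kitchen extractor fan lies face up for degreasing, and the black cap on its hub must come off so that the impeller can be pulled. Nobody knows whether this motor has a right-hand or a left-hand thread: try the cap one way and, if it will not go, the other way, and unscrew it until it comes free. Then lift it off and finish with the gripper still holding it, motionless and at least 5 cm clear above the hub face, without having pushed about the tools, grille and bottle that lie round the fan.

Things in the scene. Friction and masses are not known exactly. Their poses are not given: they have to be found in the camera images.
- cap_center (a point): Centre, half-way up, of the fan's black spinner cap: upright, twelve-sided, 38 mm across flats, 30 mm high, about 40 g, plus a raised rib 30 x 5 x 3 mm across its top. z points up; x lies along the rib; flats face x and every 30 degrees from it. At the start the cap is screwed down, this point 15 mm above the hub face. The gripper may take it across any flats.
- cap: The same cap at the centre of its lower edge. Quick two-start thread, right-handed (loosens counter-clockwise from above) or left-handed, drawn anew each time, not visible. The wrong way it meets a hard stop within 0.15 rad (gives to 0.3 if forced). The right way it turns easily, climbs 2.3 mm per rad, and 2.0 to 2.3 rad from the start it lifts straight off (stop again past 2.3). Let go part-way, it stays.
- hub (a point): Centre of the flat hub face on the fan's impeller (hub 52 mm in diameter, 62 mm above the worktop), on the cap's axis. z up, x and y along the edges of the fan's square front plate. The threaded boss hidden under the cap is 28 mm in diameter and stands 19.5 mm above the hub face.
- fan: White extractor fan on its back on a rubber mat, fixed; origin on the worktop under the hub. Its impeller is wedged and does not turn. Front plate 190 x 190 mm, upper face 48 mm high, with a round rim 159 mm across up to 58 mm high; the grey blades lie below 56 mm, the wooden wedge (66 mm from the axis) below 64 mm. Small terminal box, 30 mm high, on the plate's +x side.
- strainer: Steel spider strainer lying on the worktop to the robot's right of the fan, bowl 116 mm across and 33 mm high, origin under the bowl's centre, handle 250 mm along its -x axis. Leave alone.
- screwdriver: Screwdriver lying on the worktop to the right of the fan, 190 mm long along its x axis, origin under its middle. Leave alone.
- grille: White louvred front grille of the fan, lying flat on the worktop to the left of the fan, 190 x 190 x 21 mm, origin under its centre. Leave alone.
- spray: White spray bottle standing behind the fan to the left, 72 mm in diameter, 215 mm high, origin under its centre. Leave alone.
Things that resemble listed ones, but are neither listed nor needed, are in the scene too. What is meant by the cap is not pink or red, and is the smaller of those in its own colour.

How it is judged (in metres and radians):
On the way:
1. the cap has been turned about 70 degrees or more on its thread, still down on the boss (angle between the x axis of cap_center and the x axis of hub, either way round above 1.2 rad and z of cap_center in the frame of hub below 0.026 m and horizontal distance between cap_center and hub below 0.006 m), for 0.05 s.
At the end, for the whole second after the job is handed in: The cap is off its thread and held still (slower than 5 cm/s) in the gripper (fingers press it with more than 1 N), its lower edge at least 45 mm above the hub face (its centre at least 60 mm), not touching the fan (z of cap_center in the frame of hub above 0.06 m and contact force between the fingers and cap above 1 N and contact force between cap and fan below 0.1 N and linear speed of cap below 0.05 m/s); the arm keeps its last pose, push and grip.
It fails at once if the strainer, the screwdriver, the grille or the spray bottle is pushed more than 30 mm from its place (distance of any of strainer, screwdriver, grille, spray from where it was at the start of the episode above 0.03 m).
It also fails if it takes over 38 s, if anything falls off the work surface, if the arm or the gripper's body presses on something with over 40 N, if the wrist force passes 120 N, or if a joint passes its speed limit or range.

## Working session

There is one attempt and no reset: what is moved stays moved. The work goes in short steps, Python scripts to look and compute and a tool call to move; the robot and the scene stay as the last step left them, time stands still between calls to the robot, and variables do not carry over. Pictures are saved under pics/ and viewed, at most 10 in all, crops included, and the job is handed in when it is done.

Besides the shell and the picture viewer there is one more tool, called after "Call:" as name(argument=value, ...), one argument or row to a line, values as JSON. jog_arm: Moves the arm, as the interface text tells. Its arguments: {"type":"object","properties":{"linear":{"type":"array"},"roll":{"type":"array"},"fingers":{"type":"array"},"squeeze":{"type":"number"}},"required":["linear","roll","fingers"]}

```bash
mkdir -p pics; cat > h.py <<'E'
import numpy as np, cv2, json
from station import env
def snap(n):
    c=env.camera(n); return c
def save(c,name): cv2.imwrite('pics/'+name,np.asarray(c['pixels']))
def ray(c,u,v,z):
    R=np.array(c['R']);t=np.array(c['t']).ravel()
    o=-R.T@t; d=R.T@np.array([(u-c['cx'])/c['fx'],(v-c['cy'])/c['fy'],1])
    return o+d*(z-o[2])/d[2]
def proj(c,X):
    p=np.array(c['R'])@np.array(X,float)+np.array(c['t']).ravel()
    return c['fx']*p[0]/p[2]+c['cx'],c['fy']*p[1]/p[2]+c['cy']
E
python3 - <<'E'
from h import *
a=snap('scene');b=snap('side')
im=np.hstack([a['pixels'],b['pixels']])
cv2.imwrite('pics/a.png',a['pixels']);cv2.imwrite('pics/b.png',b['pixels'])
s=env.sense();print(s)
for c in(a,b):print({k:np.round(c[k],3).tolist() for k in c if k!='pixels'})
E
```

```text
{'t': 0.1, 'qpos': array([ 1.13484208,  0.68991442, -0.1945368 ,  1.56625602,  0.15727797,
        0.90249531, -0.2151066 ]), 'dq': array([-0.00032061, -0.00278966, -0.00182794, -0.00033224,  0.00057671,
        0.00011611,  0.00144511]), 'joint_efforts': array([-3.77559336e-03, -5.40610349e+01, -1.27168659e+00, -1.58986509e+01,
        9.33342992e-03,  4.41364653e-03,  6.28836801e-06]), 'tool_pos': array([ 282.62203922, -556.7849829 ,  230.5514732 ]), 'tcp_rot': array([-3.05373904e+00, -7.30855268e-01,  7.57732085e-04]), 'force': array([ 0.59228399, -0.3563325 ,  0.52085959]), 'wrist_torque': array([-0.01593436, -0.05383695, -0.00365229]), 'grip_force': 0.0, 'grip_width': 1.0009888702026415}
{'fx': 348.496, 'fy': 348.496, 'cx': 253.203, 'cy': 185.243, 'R': [[0.514, 0.858, 0.007], [0.726, -0.431, -0.536], [-0.456, 0.28, -0.844]], 't': [-302.56, -382.976, 1244.418]}
{'fx': 356.842, 'fy': 356.842, 'cx': 255.482, 'cy': 189.18, 'R': [[-0.808, -0.588, -0.026], [-0.282, 0.426, -0.86], [0.517, -0.688, -0.51]], 't': [495.074, 239.268, 653.045]}
```

View pics/a.png

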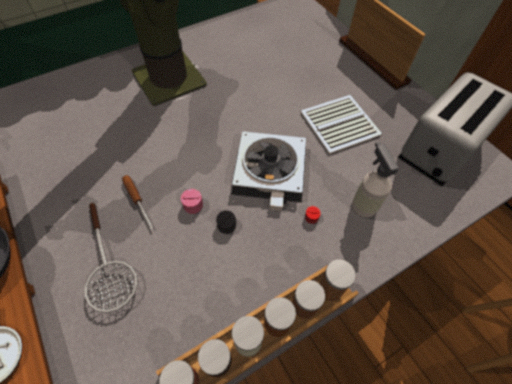

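View pics/b.png

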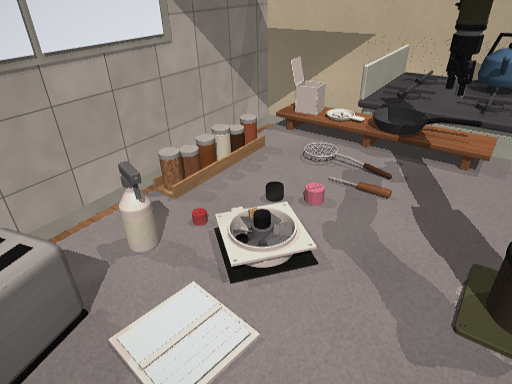

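The black cap sits on the fan hub at about (270,153) in the scene view and (262,218) in the side view. A second black cap, a decoy, stands on the worktop at (226,222). Next I locate the hub cap and the plate.

```bash
python3 - <<'E'
from h import *
a=snap('scene');b=snap('side')
print(ray(a,270,153,77),ray(b,262,218,77))
for p in [(243,133),(306,137),(302,194),(233,188)]: print(p,ray(a,*p,48)[:2])
A=cv2.resize(a['pixels'][120:210,215:325],None,fx=4,fy=4,interpolation=3)
B=cv2.resize(b['pixels'][195:285,207:317],None,fx=4,fy=4,interpolation=3)
cv2.imwrite('pics/c.png',np.vstack([A,B])[:, :][:720]) if 0 else cv2.imwrite('pics/c.png',cv2.resize(np.hstack([A,B]),(800,327)))
E
```

```text
[517.76309927  96.32510717  77.        ] [522.27986537  95.16847423  77.        ]
(243, 133) [394.42327969  80.25394612]
(306, 137) [503.59265625 234.16940626]
(302, 194) [659.90128287 109.20438615]
(233, 188) [549.07939886 -40.38962326]
```

View pics/c.png

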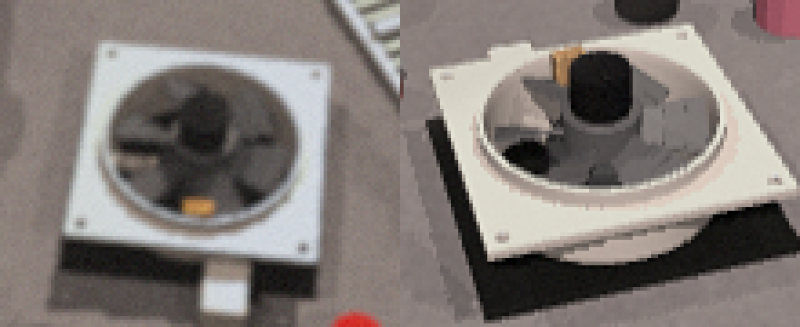

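The zoomed crop puts the hub cap at about (520, 96) mm; the two cameras agree to within 5 mm. The fan's x axis is at about -37°. I'll traverse at the current height, about 231 mm.

Call:
jog_arm(
  linear=[
    [32,-30,0],
    [32,-30,0],
    [32,-30,0],
    [32,-30,0],
    [32,-30,0],
  ],
  roll=[0,0,0,0,0],
  fingers=[1,1,1,1,1],
  squeeze=40,
)

```text
t: 0.82
tool_pos: [358.1, -349.7, 231.3]
tcp_rot: [3.055, 0.731, 0.0]
force: [0.3, 0.4, -1.0]
grip_width: 1.0
grip_force: 0.0
```

Call:
jog_arm(
  linear=[
    [32,-30,0],
    [32,-30,0],
    [32,-30,0],
    [32,-30,0],
    [32,-30,0],
  ],
  roll=[0,0,0,0,0],
  fingers=[1,1,1,1,1],
)

```text
t: 1.45
tool_pos: [432.9, -143.6, 231.3]
tcp_rot: [3.055, 0.731, 0.0]
force: [-0.1, -0.8, -0.6]
grip_width: 1.003
grip_force: 0.0
```

Call:
jog_arm(
  linear=[
    [32,-30,0],
    [32,-30,0],
    [32,-30,0],
    [32,-30,0],
    [20,-15,0],
  ],
  roll=[0,0,0,0,0],
  fingers=[1,1,1,1,1],
)

```text
t: 2.08
tool_pos: [503.8, 45.4, 231.3]
tcp_rot: [-3.053, -0.736, -0.001]
force: [0.1, -0.9, 0.2]
grip_width: 1.0
grip_force: 0.0
```

```bash
python3 - <<'E'
from h import *
s=env.sense();print(s['t'],s['qpos'].round(2),s['tool_pos'],s['tcp_rot'])
a=snap('wrist');save(a,'d.png')
print({k:np.round(a[k],3).tolist() for k in a if k!='pixels'},proj(a,[520,96,92]))
E
```

```text
2.075 [-0.1   0.53 -0.13  1.92  0.1   0.69 -1.38] [503.83077248  45.40717251 231.28464699] [-3.05310206e+00 -7.36150168e-01 -1.01735668e-03]
{'fx': 285.132, 'fy': 285.132, 'cx': 252.827, 'cy': 189.943, 'R': [[0.456, -0.89, -0.0], [-0.855, -0.438, 0.277], [-0.247, -0.126, -0.961]], 't': [-189.989, 414.204, 508.101]} (np.float64(213.53609079856875), np.float64(141.9226247028379))
```

View pics/d.png

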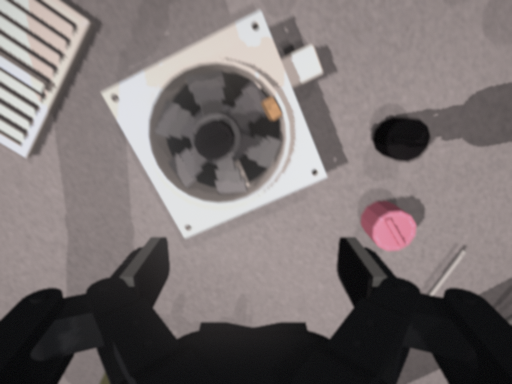

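The wrist view shows the fan, with the cap at about (214,139) against a predicted (213.5,142). I need a contrast-stretched crop to see the rib.

```bash
python3 - <<'E'
from h import *
a=snap('wrist')
p=a['pixels'][112:168,184:248].astype(float)
p=cv2.resize(np.clip((p-5)*5,0,255).astype(np.uint8),None,fx=9,fy=9,interpolation=2)
cv2.imwrite('pics/e.png',p)
for q in [(102,93),(261,11),(327,178),(186,237)]: print(ray(a,*q,48)[:2])
print(ray(a,214,139,92))
E
```

```text
[506.87350408 232.63858772]
[655.16867104 116.00088852]
[537.69465857 -33.27200042]
[392.37171234  83.40740072]
[524.58238025 100.52307625  92.        ]
```

View pics/e.png

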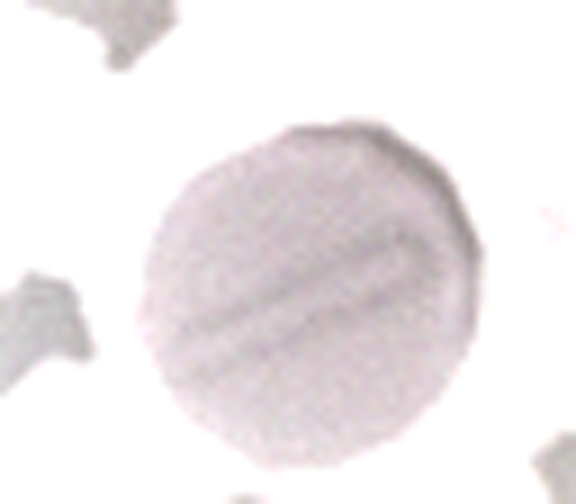

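The enhanced crop shows the rib running from (190,350) to (415,250), with the top face centred near (308,300). That is about (218,145) in the full picture.

```bash
python3 - <<'E'
from h import *
from scipy.spatial.transform import Rotation as Ro
a=snap('wrist')
f=lambda u,v,z:ray(a,184+u/9-.5,112+v/9-.5,z)
p,q=f(190,350,94),f(415,250,94);d=q-p
ang=np.degrees(np.arctan2(d[1],d[0]));print('rib',ang,(p+q)/2,np.linalg.norm(d))
c=f(308,298,92);print('c',c)
s=env.sense();R=Ro.from_rotvec(s['tcp_rot']).as_matrix()
ty=np.degrees(np.arctan2(R[1,1],R[0,1]));print('tool y',ty,'off',(ang-ty+15)%30-15)
print('tool shift',R.T@(np.r_[c[:2],65]-s['tool_pos']))
E
```

```text
rib -39.22752643383077 [520.05146289  92.58541993  94.        ] 27.003931248908707
c [520.24535229  92.20849615  92.        ]
tool y -62.92730836315083 off -6.300218070679939
tool shift [ 36.99199459 -35.60153255 166.17039593]
```

Rib at -39°, so it starts aligned with the fan's x axis. I'll centre over the cap and roll about -1.46 onto another pair of flats, to mid-range of joint 7 so both directions are open, and descend partway.

Call:
jog_arm(
  linear=[
    [19.3,-18.6,0],
    [19.3,-18.7,0],
    [0,0,10],
    [0,0,10],
    [0,0,10],
  ],
  roll=[0,0,-0.18,-0.18,-0.18],
  fingers=[1,1,1,1,1],
)

```text
t: 2.85
tool_pos: [520.3, 90.9, 200.8]
tcp_rot: [2.746, 1.524, -0.002]
force: [-0.4, -0.1, 0.5]
grip_width: 1.0
grip_force: 0.0
```

Call:
jog_arm(
  linear=[
    [0,0,10],
    [0,0,10],
    [0,0,10],
    [0,0,10],
    [0,0,10],
  ],
  roll=[-0.18,-0.18,-0.18,-0.18,-0.18],
  fingers=[1,1,1,1,1],
)

```text
t: 3.48
tool_pos: [520.4, 90.6, 150.8]
tcp_rot: [1.81, 2.567, -0.003]
force: [0.8, -0.9, 0.5]
grip_width: 1.003
grip_force: 0.0
```

Call:
jog_arm(
  linear=[
    [0,0,0],
  ],
  roll=[-0.02],
  fingers=[1],
)

```text
t: 3.6
tool_pos: [519.9, 90.8, 150.5]
tcp_rot: [-1.792, -2.579, 0.004]
force: [-0.0, -0.3, 0.9]
grip_width: 1.001
grip_force: 0.0
```

```bash
cat > m.py <<'E'
from h import *
from scipy.spatial.transform import Rotation as Ro
s=env.sense();R=Ro.from_rotvec(s['tcp_rot']).as_matrix()
print(s['t'],s['qpos'].round(2),s['tool_pos'].round(1),'tool y',np.degrees(np.arctan2(R[1,1],R[0,1])))
E
python3 - <<'E'
from m import *
a=snap('wrist')
p=np.clip((a['pixels'].astype(float)-3)*3,0,255).astype(np.uint8)
cv2.imwrite('pics/f.png',p); print(proj(a,[521,94.5,92]),proj(a,[s['tool_pos'][0],s['tool_pos'][1],92]))
E
```

```text
3.6 [ 0.03  0.72 -0.49  1.92  0.55  0.63 -0.45] [519.9  90.8 150.5] tool y 20.399308909591138
(np.float64(257.1331069089982), np.float64(200.99333441197288)) (np.float64(254.05270228913255), np.float64(204.9234563729785))
```

View pics/f.png

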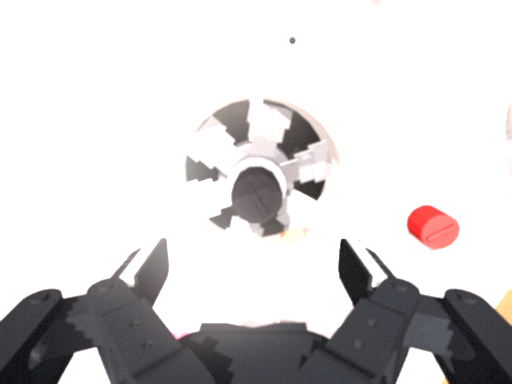

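The brightened view shows the cap top centred at about (257,195), rib about 45° in the image. I refine from the pixels.

```bash
python3 - <<'E'
from m import *
a=snap('wrist')
g=a['pixels'].max(2)[165:235,220:300]
print('pix'); m=(g<34).astype(np.uint8)
for th in (25,30,40):
    n,l,st,ce=cv2.connectedComponentsWithStats((cv2.GaussianBlur(g,(3,3),0)<th).astype(np.uint8))
    k=l[30,37]; print(th,st[k],ce[k]+[220,165])
c=ray(a,257,195,92);print(c,'shift',R.T@(np.r_[c[:2],65]-s['tool_pos']))
p=g[5:60,5:65].astype(float)
cv2.imwrite('pics/g.png',cv2.resize(np.clip((p-5)*6,0,255).astype(np.uint8),None,fx=9,fy=9,interpolation=2))
E
```

```text
3.65 [ 0.03  0.72 -0.49  1.92  0.55  0.63 -0.45] [520.4  91.4 151. ] tool y 20.378552722840716
pix
25 [   0    0   80   70 5600] [259.5 199.5]
30 [   0    0   80   70 5539] [259.31521935 199.73478967]
40 [  14    3   46   47 1290] [259.01085271 187.65813953]
[519.84797884  99.23572262  92.        ] shift [ 7.60953471  2.35119191 86.03203294]
```

View pics/g.png

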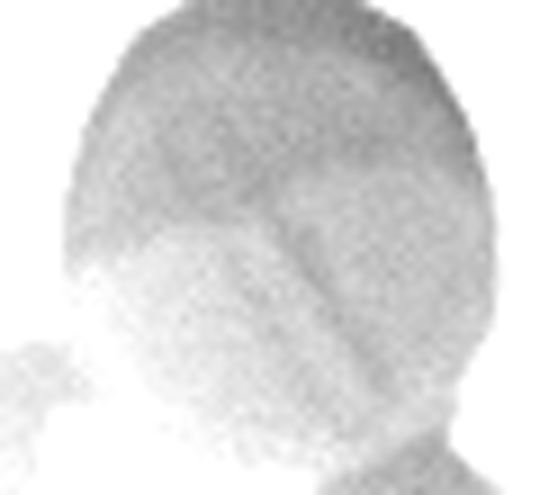

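The cap top is centred near (256,199) in the full picture. The rib makes about 60° with the closing line, so the pads face flats. I descend to TCP z of about 66.

Call:
jog_arm(
  linear=[
    [3,1.3,20],
    [0,0,20],
    [0,0,20],
    [0,0,15],
    [0,0,10],
  ],
  roll=[0,0,0,0,0],
  fingers=[1,1,1,1,1],
)

```text
t: 4.32
tool_pos: [521.2, 96.2, 65.9]
tcp_rot: [1.79, 2.581, -0.0]
force: [0.3, -0.5, -1.5]
grip_width: 1.0
grip_force: 0.0
```

Call:
jog_arm(
  linear=[
    [0,0,0],
    [0,0,0],
    [0,0,0],
    [0,0,0],
    [0,0,0],
  ],
  roll=[0,0,0,0,0],
  fingers=[0,0,0,0,0],
  squeeze=40,
)

```text
t: 4.95
tool_pos: [521.2, 96.4, 67.1]
tcp_rot: [1.789, 2.582, 0.001]
force: [-1.1, -0.8, 6.1]
grip_width: 0.432
grip_force: 40.4
```

Call:
jog_arm(
  linear=[
    [0,0,0],
    [0,0,0],
    [0,0,0],
  ],
  roll=[0,0,0],
  fingers=[0,0,0],
)

```text
t: 5.32
tool_pos: [521.2, 96.4, 67.1]
tcp_rot: [1.789, 2.582, 0.001]
force: [-1.7, -0.2, 5.9]
grip_width: 0.434
grip_force: 40.4
```

```bash
python3 - <<'E'
from m import *
print(s['force'],s['wrist_torque'],s['grip_width'],s['grip_force'])
E
```

```text
5.325 [-0.06  0.85 -0.36  1.97  0.67  0.44 -0.56] [521.2  96.4  67.1] tool y 20.562725675829135
[-1.67889619 -0.23841334  5.93314295] [-1.12542427e-01  3.09817969e-01 -6.00261925e-05] 0.43430206474360644 40.38909923576284
```

Gripped flat on flat. Testing counter-clockwise (negative roll), with a slight lift.

Call:
jog_arm(
  linear=[
    [0,0,0],
    [0,0,-0.2],
    [0,0,0],
  ],
  roll=[-0.08,-0.08,0],
  fingers=[0,0,0],
)

```text
t: 5.7
tool_pos: [521.4, 96.2, 67.1]
tcp_rot: [1.578, 2.715, 0.001]
force: [-0.7, -0.4, 6.1]
grip_width: 0.44
grip_force: 40.4
```

```bash
python3 - <<'E'
from m import *
print(s['force'],s['wrist_torque'],s['grip_width'],s['grip_force'])
E
```

```text
5.7 [-0.03  0.85 -0.4   1.97  0.72  0.46 -0.45] [521.4  96.2  67.1] tool y 29.674939979122296
[-0.71250676 -0.36922969  6.09258793] [-0.20413478  0.16309527  0.03282901] 0.44005292548146924 40.40028516668826
```

Call:
jog_arm(
  linear=[
    [0,0,-0.2],
    [0,0,-0.2],
    [0,0,0],
  ],
  roll=[-0.06,-0.06,0],
  fingers=[0,0,0],
)

```text
t: 6.08
tool_pos: [521.4, 96.3, 67.3]
tcp_rot: [1.414, 2.805, 0.001]
force: [-0.8, -1.1, 4.2]
grip_width: 0.434
grip_force: 40.3
```

```bash
python3 - <<'E'
from m import *
print(s['force'],s['wrist_torque'],s['grip_width'],s['grip_force'])
E
```

```text
6.075 [-0.01  0.86 -0.43  1.97  0.76  0.48 -0.36] [521.4  96.3  67.3] tool y 36.48946837670542
[-0.79483881 -1.12346342  4.16779837] [-0.22676586  0.1148615   0.01764565] 0.4339734875214972 40.3325621096883
```

It turns with almost no torque after 0.28 rad, so the thread is right-handed. Continuing counter-clockwise, climbing with the thread.

Call:
jog_arm(
  linear=[
    [0,0,-0.4],
    [0,0,-0.4],
    [0,0,-0.4],
    [0,0,-0.4],
    [0,0,-0.4],
  ],
  roll=[-0.16,-0.16,-0.16,-0.16,-0.16],
  fingers=[0,0,0,0,0],
)

```text
t: 6.7
tool_pos: [521.4, 97.1, 69.2]
tcp_rot: [0.202, 3.134, 0.002]
force: [-0.8, 0.4, 2.9]
grip_width: 0.435
grip_force: 40.1
```

```bash
python3 - <<'E'
from m import *
print(s['force'],s['wrist_torque'],s['grip_width'],s['grip_force'])
E
```

```text
6.7 [ 0.11  0.9  -0.64  1.96  0.95  0.62  0.26] [521.4  97.1  69.2] tool y 82.62679640065295
[-0.7836687   0.44532914  2.8714481 ] [ 0.09083454  0.05149972 -0.05479415] 0.4352745862539181 40.13173603860196
```

Call:
jog_arm(
  linear=[
    [0,0,-0.4],
    [0,0,-0.4],
    [0,0,-0.4],
    [0,0,-0.4],
    [0,0,-0.3],
  ],
  roll=[-0.16,-0.16,-0.16,-0.16,-0.16],
  fingers=[0,0,0,0,0],
)

```text
t: 7.32
tool_pos: [520.9, 97.1, 71.0]
tcp_rot: [-1.035, 2.966, 0.002]
force: [-2.4, -0.2, 3.7]
grip_width: 0.435
grip_force: 40.2
```

```bash
python3 - <<'E'
from m import *
print(s['force'],s['wrist_torque'],s['grip_width'],s['grip_force'])
a=snap('side')
p=np.clip(a['pixels'][150:290,190:330].astype(float)*1.5,0,255).astype(np.uint8)
cv2.imwrite('pics/i.png',cv2.resize(p,None,fx=4,fy=4,interpolation=2))
E
```

```text
7.325 [ 0.2   0.96 -0.83  1.95  1.07  0.75  0.95] [520.9  97.1  71. ] tool y 128.48049294887457
[-2.40152925 -0.21336403  3.73393325] [ 0.07040933  0.19116662 -0.05306721] 0.4351496964898131 40.16182568273507
```

View pics/i.png

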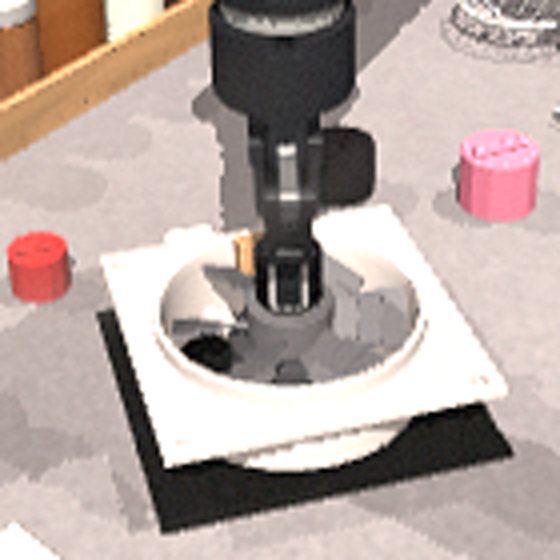

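The side view shows the gripper round the cap at about (290,280) in the crop and neighbours undisturbed. It has turned 1.88 rad so far. Going to about 2.15 rad, then lifting gently.

Call:
jog_arm(
  linear=[
    [0,0,-0.3],
    [0,0,-0.3],
    [0,0,0],
    [0,0,-2],
    [0,0,-2],
  ],
  roll=[-0.14,-0.13,0,0,0],
  fingers=[0,0,0,0,0],
)

```text
t: 8.0
tool_pos: [520.8, 96.2, 75.2]
tcp_rot: [1.418, -2.803, 0.0]
force: [-0.3, 0.8, -0.6]
grip_width: 0.434
grip_force: 40.0
```

```bash
python3 - <<'E'
from m import *
print(s['force'],s['wrist_torque'],s['grip_width'],s['grip_force'])
E
```

```text
8.0 [ 0.23  0.97 -0.88  1.95  1.09  0.8   1.2 ] [520.8  96.2  75.2] tool y 143.6748785794214
[-0.34086857  0.75240287 -0.56613322] [ 0.01992214 -0.02245168  0.01474635] 0.4338775858061072 40.00341781647876
```

No downward pull, so the cap is free. Lifting well clear.

Call:
jog_arm(
  linear=[
    [0,0,-6],
    [0,0,-10],
    [0,0,-15],
    [0,0,-20],
    [0,0,-20],
  ],
  roll=[0,0,0,0,0],
  fingers=[0,0,0,0,0],
)

```text
t: 8.62
tool_pos: [521.1, 96.6, 148.0]
tcp_rot: [-1.42, 2.802, -0.0]
force: [-0.4, 0.4, 0.0]
grip_width: 0.439
grip_force: 40.0
```

Call:
jog_arm(
  linear=[
    [0,0,-12],
    [0,0,0],
    [0,0,0],
    [0,0,0],
    [0,0,0],
  ],
  roll=[0,0,0,0,0],
  fingers=[0,0,0,0,0],
)

```text
t: 9.25
tool_pos: [520.7, 96.4, 157.9]
tcp_rot: [1.42, -2.801, -0.0]
force: [-0.2, 0.1, -0.7]
grip_width: 0.435
grip_force: 40.0
```

```bash
python3 - <<'E'
from m import *
print(s['force'],s['dq'].round(3),s['grip_width'],s['grip_force'])
a=snap('side')
p=np.clip(a['pixels'][120:260,190:330].astype(float)*1.5,0,255).astype(np.uint8)
cv2.imwrite('pics/j.png',cv2.resize(p,None,fx=4,fy=4,interpolation=2))
E
```

```text
9.25 [ 0.29  0.85 -0.99  1.9   0.91  0.92  1.34] [520.7  96.4 157.9] tool y 143.76380916338087
[-0.16455413  0.13546671 -0.73433539] [ 0.    -0.003 -0.001 -0.002  0.002 -0.001  0.001] 0.43457848270830657 40.01133686047979
```

View pics/j.png

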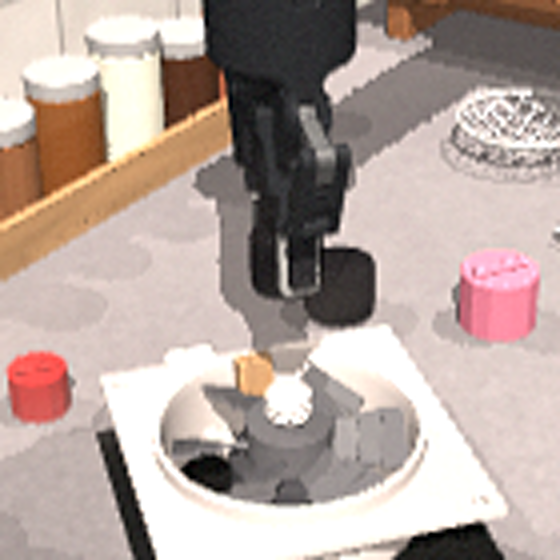

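The white boss is bare at (287,397) in the crop, and the cap is held in the fingers at about (285,265), roughly 85 mm up.

```bash
python3 -c "
from station import env
print(env.sign_off())"
```

```text
the job is handed in; nothing more can be done
None
```

The cap had a right-hand thread: I unscrewed it counter-clockwise about 2.15 rad, lifted it off, and handed the job in with the gripper holding it still, its lower edge roughly 90 mm above the hub face; I saw no tools, grille or bottle disturbed.

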